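Turn a cover plate over at the sloped stop

ROBOT

A 7-joint arm with a two-finger parallel gripper is mounted at the origin on a cart in front of the work surface, level with it; the furniture and walls round the work are solid. World frame = base frame: x ahead of the robot, y to its left, z up, the work surface at z = 0. Lengths are in m, angles in rad, forces in N, time in s.
With the tool pointing down it reaches from about 0.4 to 0.85 m from the base axis. Payload 4.5 kg.
Tool frame: the origin (TCP) lies on the centre line of the jaws, within the pads' length; the fingertips stand 14 mm ahead of it and the grasp point (between the pads) lies 5 mm behind it (bot.nose_length is the distance from the TCP to the fingertips, in m); x points along the fingers, y is the direction in which the jaws open and shut, and the axes are right-handed (so a half turn about x gives the same grasp; the last joint's range is limited). The gripper opens to 88 mm and grips with 3 to 60 N. Pads are 18 mm wide; open, the fingers measure 123 mm over their backs; the gripper's body (75 mm by 187 mm) begins 45 mm behind the grasp point.
Start: joints at [1.308, 0.689, -0.195, 1.565, 0.157, 0.902, -0.215], TCP at [0.183, -0.598, 0.253] pointing down, gripper open.
Joint ranges: [-3.01, 3.01], [-0.46, 2.08], [-1.47, 1.51], [0.13, 2.56], [-1, 4.14], [0.04, 2.09], [-2.66, 2.66]. Speed limits (rad/s): [2.57, 2.57, 3.14, 3.14, 3.14, 3.14, 3.14].

INTERFACE

Orientations are given as [roll, pitch, yaw] about the fixed x, y, z axes, in that order (R = Rz(yaw) Ry(pitch) Rx(roll)).
In Python, from cell import sensors, read_camera, camera_params, bot gives the robot as it stands.
- The arm moves only by the tool send_rows, never from a script. Its argument "series" is one flat list of numbers, 7 for each row, row after row: the turn, a rotation vector about the world's x, y, z in degrees, then the shift along the world's x, y, z in cm, then the finger opening in cm, from 0 to 8.81. A call has 1 to 8 rows; each row shifts and turns the commanded pose from where the row before left it; what a row does not reach is not made up. A row lasts 1/10 s, in which the tool goes at most 50 mm and 8.59 degrees, less where a joint would pass 70% of its speed; a pose out of reach is approached as far as the arm can. A call with a gripper value outside its range is refused whole. The fingers move at their own pace and stop on an object; the grip force is fixed at half the most. Time passes only in rows, so rows that do not move let the fingers close. It gives the time, the measured TCP pose, the force and the opening at its end, in the units of the state.
- sensors.sense(): the state, without advancing time (a new reading comes with each control period).
- read_camera(name): name is "side" or "top" or "wrist"; returns the picture (480x640x3 uint8, blue, green, red); there is no depth.
- camera_params(name): a dict with "vertical_fov" (degrees; the focal length in pixels is half the picture's height over the tangent of half this angle, whatever the lens; pixels are square), "cx", "cy" (the principal point, pixels), "D" ([k1, k2, p1, p2, k3] as OpenCV has them; the pictures are not rectified), "origin" and "attitude" of the camera in the world; the wrist camera has in their place "tool_from_camera" (4x4, takes a point from camera to tool coordinates, whose origin is the TCP and whose axes are the tool frame's). Camera axes: x right, y down, z forward; pixel columns grow to the right and rows downward; lengths in m; the calibration is good to about 2 mm. A picture is of the moment at which its call begins: read the wrist's pose just before it. camera_params takes no time and is no camera call.
- bot.sign_off(): hands the job in, once; it reports no verdict.
The state is a dict: "t": time; "joint_pos": joint angles; "qd": joint speeds; "joint_efforts": joint torques, N m; "ee_pos": TCP position; "orientation": TCP orientation; "contact_force": force on the tool from outside, world axes, zero at the start; "wrist_torque": the same for the moment, N m; "opening": opening from 0.0 (shut) to 1.0 (fully open).
Only numpy, scipy, OpenCV 4.12 (cv2) and the standard library are available. Lean on these libraries where they do the work, as an engineer would, in place of code of your own. Each camera call takes 0.05 s, during which the arm holds its last target.

TASK

Turn the steel cover plate over with fingertip pushes: push it along the bench against the sloped white face of the stop until its far edge climbs and the plate leans up on the stop, then tip its top edge back over towards the plate's starting side, so that it comes to rest flat on the bench in front of the stop with its countersunk side up. Do not pick the plate up off the bench, and leave the other things where they are.

Things in the scene. Friction and masses are not known exactly. Their poses are not given: they have to be found in the camera images.
- plate: Flat steel plate 75 (x) x 90 (y) x 8 mm, about 0.2 kg, loose in front of the stop. Plain face with four small holes up at the start; countersunk face (large round marks) down. Origin: centre of the face that starts down; z points up at the start, down at the end (origin then 8 mm up). Its x points to the stop within 0.35 rad; leading edge about 20 to 70 mm from the foot of the slope at the start.
- stop: Stop fixed to the bench: aluminium strip with a white, slick (low-friction) plastic facing sloping up at 65 degrees, 130 mm wide (y). Origin: middle of the slope's foot, at bench height; x level, from the foot towards and over the stop; z up. Upright back at x = 33 mm (strip 41 mm high). Screw ears 9 mm high reach to y = 89 mm on both sides.
- stop_edge (a point): Middle of the stop's top edge, x = 21 mm, z = 45 mm in the stop's frame. The plate leaning flat on the slope with its lower edge at the foot stands 25 mm (along the slope) over this edge, its upper edge at about x = 32 mm, z = 68 mm; it stays there when let go. Pushed further, it would slide up the slope.
- plate_front (a point): Middle of the plate's 90 mm edge that is away from the stop at the start (plate x = -37.5 mm). The point lies at half the plate's thickness, and moves with the plate.
- plate_back (a point): Middle of the plate's 90 mm edge that is nearest the stop at the start (plate x = +37.5 mm). The point lies at half the plate's thickness, and moves with the plate.
- plate_left (a point): Middle of the plate's 75 mm edge at plate y = +45 mm. The point lies at half the plate's thickness, and moves with the plate.
- plate_right (a point): Middle of the plate's 75 mm edge at plate y = -45 mm. The point lies at half the plate's thickness, and moves with the plate.
- nut: A bystander, loose: leave it where it is. Flanged nut, 28 x 28 x 16 mm, beside the plate at the stop's +y side. Origin: centre of its underside.
- bolt: A bystander, loose: leave it where it is. Bolt with a nut on it, 95 mm long, 20 mm high, beside the plate at the stop's -y side. Origin: centre of its underside.
- clip: A bystander, loose: leave it where it is. Bent U-shaped steel clip, 36 x 36 x 18 mm, 125 mm or more behind the foot of the slope. Origin: centre of its underside.
- bracket: A bystander, loose: leave it where it is. Steel angle bracket, 36 x 50 x 50 mm, beside the stop at its +y side. Origin: centre of its underside.
There are look-alikes about, which are no part of the job. Several things have the shape of the plate; the one meant has the colours described above.

How it is judged:
By the outcome, as a careful person would: the job done as asked, in the order asked, and still so for the second after the job is handed in, with the robot touching nothing.
It also fails if it takes over 48 s, if anything falls off the work surface, if the arm or the gripper's body presses on something with over 40 N, if the wrist force passes 120 N, or if a joint passes its speed limit or range.

## Working session

There is one attempt and no reset: what is moved stays moved. The work goes in short steps, Python scripts to look and compute and a tool call to move; the robot and the scene stay as the last step left them, time stands still between calls to the robot, and variables do not carry over. Pictures are saved under pics/ and viewed, and the job is handed in when it is done.

Besides the shell and the picture viewer there is one more tool, called after ">>>" as a command line: name --argument value ..., lists and objects as JSON in quotes. send_rows: Moves the arm, as the interface text tells. Its arguments: {"type":"object","properties":{"series":{"type":"array"}},"required":["series"]}

```bash
ls; mkdir -p pics
python3 - <<'E'
from cell import sensors, read_camera, camera_params, bot
import cv2
s=sensors.sense();print(s)
for n in("side","top"):
    print(n,camera_params(n)); cv2.imwrite(f"pics/{n}0.png",read_camera(n))
print(camera_params("wrist"))
E
```

```text
pics
{'t': 0.0, 'joint_pos': array([ 1.30781741,  0.68994306, -0.19451343,  1.56632216,  0.15728469,
        0.9025177 , -0.21507953]), 'qd': array([ 0.00070075, -0.00066754, -0.00088753,  0.00090822, -0.00079819,
        0.00058746,  0.00067625]), 'joint_efforts': array([ 3.85677477e-04, -5.27560973e+01, -1.26718931e+00, -1.53426558e+01,
       -5.26505406e-02,  6.55070355e-03,  1.85375693e-04]), 'ee_pos': array([ 0.18255685, -0.59711655,  0.25194137]), 'orientation': array([-1.50110732,  1.56899583,  1.9373565 ]), 'contact_force': array([-1.1446375 , -0.29489346, -0.27983793]), 'wrist_torque': array([0.04396729, 0.04903778, 0.0088613 ]), 'opening': 1.0045781467479924}
side {'vertical_fov': 53.258988298761054, 'cx': 321.5656428088291, 'cy': 238.43689246757688, 'D': array([-0.12687135,  0.        ,  0.        ,  0.        ,  0.        ]), 'origin': array([ 0.30683472, -1.01483889,  0.57079381]), 'attitude': array([-2.07744131e+00, -9.42609272e-04, -2.61456804e-01])}
top {'vertical_fov': 52.128063822169494, 'cx': 321.8155396080969, 'cy': 236.02846881230647, 'D': array([0.01535597, 0.        , 0.        , 0.        , 0.        ]), 'origin': array([ 0.37152958, -0.16491122,  1.001784  ]), 'attitude': array([-2.93428621e+00,  2.17276468e-03, -1.51844229e+00])}
{'vertical_fov': 64.90126951944707, 'cx': 320.73030589433404, 'cy': 243.60008216646008, 'D': array([0.0057216, 0.       , 0.       , 0.       , 0.       ]), 'tool_from_camera': array([[-4.50186584e-04, -3.18133968e-01,  9.48045661e-01,
        -1.32330821e-01],
       [ 9.99999376e-01,  8.26088968e-04,  7.52066376e-04,
         2.42262574e-03],
       [-1.02242792e-03,  9.48045408e-01,  3.18133397e-01,
        -8.28763773e-02],
       [ 0.00000000e+00,  0.00000000e+00,  0.00000000e+00,
         1.00000000e+00]])}
```

View pics/side0.png

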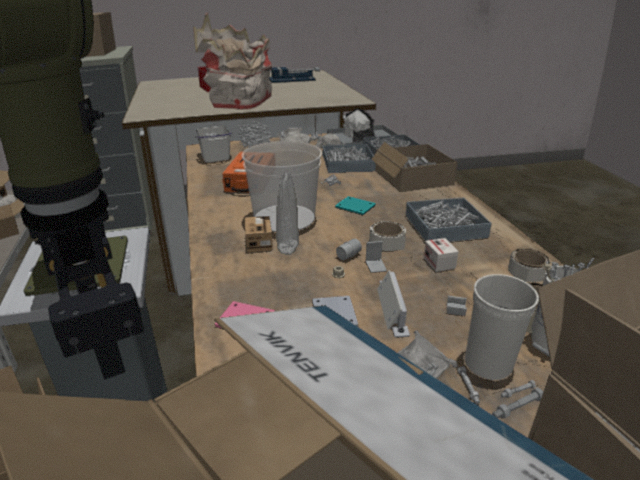

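View pics/top0.png

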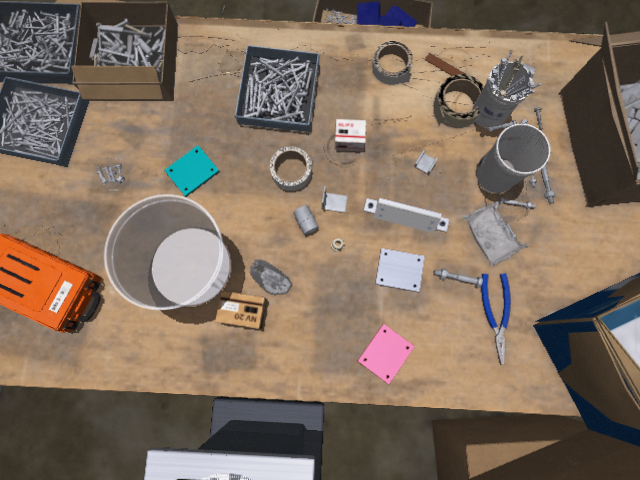

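The top view shows the grey plate at about (400,270), the stop at (405,214), the nut at (338,245), the bolt at (458,277), the bracket at (335,200) and the clip at (427,160). Next I'll enlarge it.

```bash
cat > h.py <<'E'
import numpy as np, cv2
from scipy.spatial.transform import Rotation as R
from cell import sensors, read_camera, camera_params, bot
def cam(n):
    p=camera_params(n); f=240/np.tan(np.radians(p["vertical_fov"]/2))
    K=np.array([[f,0,p["cx"]],[0,f,p["cy"]],[0,0,1]])
    if n=="wrist":
        s=sensors.sense(); T=p["tool_from_camera"]; Rt=R.from_euler("xyz",s["orientation"]).as_matrix()
        return K,p["D"],Rt@T[:3,:3],Rt@T[:3,3]+s["ee_pos"]
    return K,p["D"],R.from_euler("xyz",p["attitude"]).as_matrix(),p["origin"]
def unproj(c,uv,z=0.):
    K,D,Rm,o=c
    q=cv2.undistortPoints(np.array(uv,float).reshape(-1,1,2),K,D).reshape(-1,2)
    d=np.c_[q,np.ones(len(q))]@Rm.T
    return o+d*((z-o[2])/d[:,2])[:,None]
def proj(c,P):
    K,D,Rm,o=c
    P=np.array(P,float).reshape(-1,3)
    return cv2.projectPoints((P-o)@Rm,np.zeros(3),np.zeros(3),K,D)[0].reshape(-1,2)
def crop(im,x0,y0,w,h,s,name):
    cv2.imwrite("pics/"+name,cv2.resize(im[y0:y0+h,x0:x0+w],None,fx=s,fy=s,interpolation=cv2.INTER_CUBIC))
E
python3 - <<'E'
from h import *
im=cv2.imread("pics/top0.png"); crop(im,320,180,160,120,5,"c0.png")
im=cv2.imread("pics/side0.png"); crop(im,280,250,160,120,5,"c1.png")
E
```

```text
(no output)
```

View pics/c0.png

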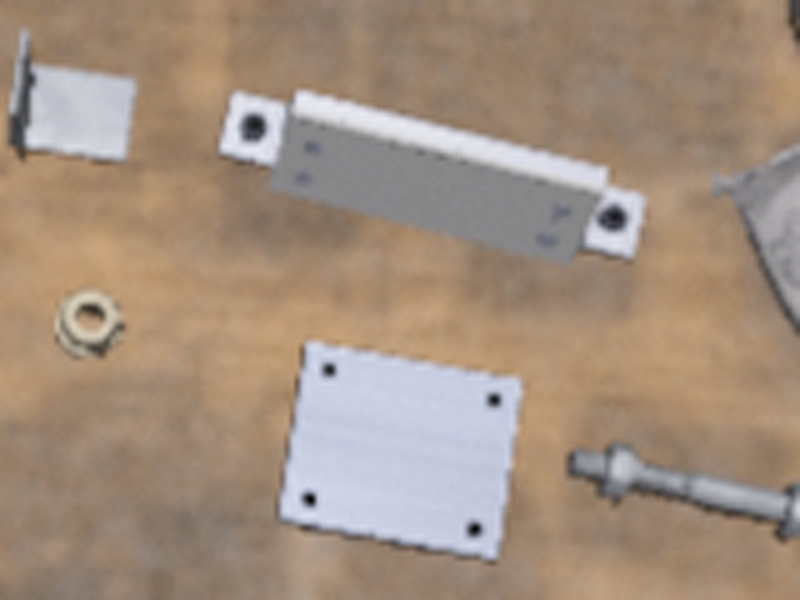

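View pics/c1.png

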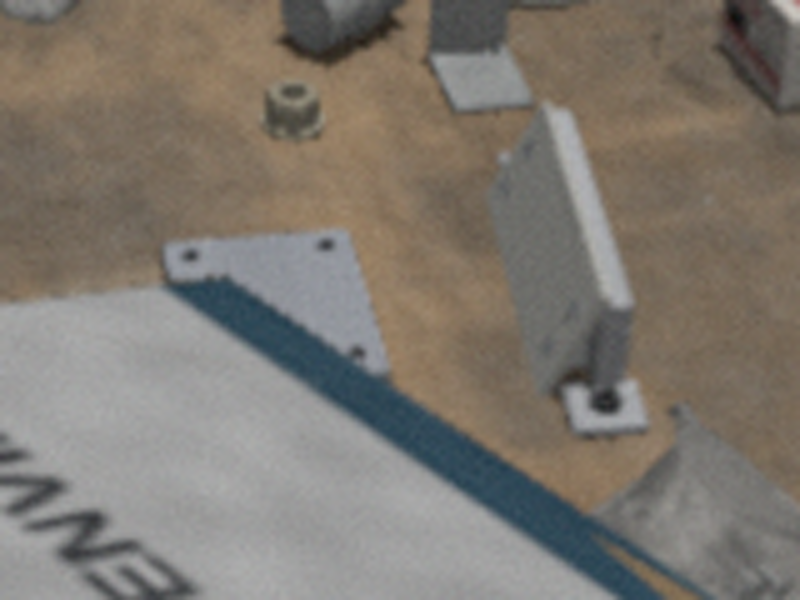

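Run:
```python
from h import *
c=cam("top")
P=lambda L:[[320+(u+.5)/5-.5,180+(v+.5)/5-.5] for u,v in L]
f=unproj(c,P([(272,187),(570,263)]),0); print("foot",f.round(4))
t=unproj(c,P([(295,92),(607,168)]),.043); print("top",t.round(4))
pl=unproj(c,P([(305,342),(522,380),(497,558),(282,518)]),.008); print("plate",pl.round(4))
for L in (f,t):
    d=L[0]-L[1]; print(np.linalg.norm(d),L.mean(0),"yaw",np.arctan2(d[1],d[0])-np.pi/2)
for a,b in((0,1),(3,2),(3,0),(2,1)):
    d=pl[a]-pl[b]; print(np.linalg.norm(d),np.arctan2(d[1],d[0])-(np.pi/2 if (a,b) in((0,1),(3,2)) else 0))
d=f[0]-f[1];y=d/np.linalg.norm(d);x=np.array([y[1],-y[0],0])
F=f.mean(0)
for n,q in zip("abcd",pl): print(n,(q-F)@x,(q-F)@y)
q=pl.mean(0);print("c",q,(q-F)@x,(q-F)@y)
for n,L,z in(("nut",(90,335),0),("boltL",(570,465),.01),("ear+",(228,125),.009),("ear-",(640,225),.009)):
    q=unproj(c,P([L]),z)[0];print(n,q.round(3),(q-F)@x,(q-F)@y)
```

```text
foot [[ 0.6283 -0.2591  0.    ]
 [ 0.6021 -0.3843  0.    ]]
top [[ 0.6575 -0.2632  0.043 ]
 [ 0.6322 -0.3895  0.043 ]]
plate [[ 0.5613 -0.274   0.008 ]
 [ 0.5501 -0.3632  0.008 ]
 [ 0.4766 -0.3538  0.008 ]
 [ 0.4883 -0.2666  0.008 ]]
0.12784765090483186 [ 0.61521809 -0.32170472  0.        ] yaw -0.2069004915258963
0.12879597907935134 [ 0.64483298 -0.32633411  0.043     ] yaw -0.1981114602037175
0.08991505639615248 -0.12501106471791146
0.08789336667273819 -0.13253408367940467
0.07339737155373574 3.041802154689675
0.07403544954110218 3.0142414928010997
a -0.06259269155213786 0.03565341509701896
b -0.05523782569717401 -0.05396033002602992
c -0.12903914702601785 -0.0598435909304797
d -0.13556943794700074 0.027806846635773975
c [ 0.51906196 -0.31438133  0.008     ] -0.09560977555558262 -0.012585914805929143
nut [ 0.561 -0.186  0.   ] -0.08089203608923887 0.12206996788506669
boltL [ 0.516 -0.383  0.01 ] -0.08488559074351767 -0.07996231062196034
ear+ [ 0.652 -0.239  0.009] 0.018873394137159438 0.08839039095190275
ear- [ 0.618 -0.411  0.009] 0.02077264001749556 -0.0870265755525062
```

Run:
```python
from h import *
s=sensors.sense(); Rt=R.from_euler("xyz",s["orientation"]).as_matrix(); print(Rt.round(3))
crop(read_camera("wrist"),0,0,640,480,1,"w0.png")
c=cam("top");print(unproj(c,[(540,325),(435,425),(600,250),(315,410)],0.0),unproj(c,[(540,325),(435,425)],0.2))
```

```text
[[-0.001  0.293 -0.956]
 [ 0.002 -0.956 -0.293]
 [-1.    -0.002  0.   ]]
[[ 0.42280234 -0.59722625  0.        ]
 [ 0.22217825 -0.3885767   0.        ]
 [ 0.58218711 -0.72589071  0.        ]
 [ 0.23706691 -0.15655037  0.        ]] [[ 0.41256605 -0.51091722  0.2       ]
 [ 0.25199532 -0.34392327  0.2       ]]
```

View pics/w0.png

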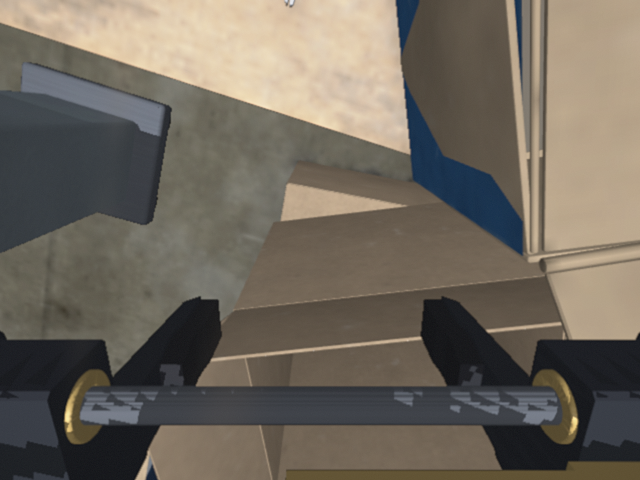

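The wrist view shows boxes close under and beside the gripper, so I'll raise it before moving across.

>>> send_rows --series '[0,0,0,0,0,4.5,4,0,0,0,0,0,4.5,4,0,0,0,0,0,4.5,4,0,0,-7.2,3,3.3,0,4,0,0,-7.2,3,3.3,0,4,0,0,-7.2,3,3.3,0,4,0,0,-7.1,3,3.3,0,4,-1,-4.9,0,3,3.3,0,4]'

```text
t: 0.95
ee_pos: [0.3366, -0.4304, 0.3872]
orientation: [-3.125, 1.481, -0.186]
contact_force: [1.1, 0.1, -0.4]
opening: 0.453
```

>>> send_rows --series '[0,0,0,3,3.3,0,4,0,0,0,3,3.3,0,4,0,0,0,3,3.3,0,4,0,0,0,3,3.3,0,4,0,0,0,0,0,-4,4,0,0,0,0,0,-4,4,0,0,0,0,0,-4,4,0,0,0,0,0,0,4]'

```text
t: 1.75
ee_pos: [0.4496, -0.2987, 0.2632]
orientation: [-3.092, 1.494, -0.154]
contact_force: [-0.5, 0.6, 0.5]
opening: 0.451
```

```bash
cat >> h.py <<'E'
F=np.array([.6165,-.322,0]); psi=-.203
xs=np.array([np.cos(psi),np.sin(psi),0]); ys=np.array([-np.sin(psi),np.cos(psi),0])
def st():
    s=sensors.sense(); Rt=R.from_euler("xyz",s["orientation"]).as_matrix()
    tip=s["ee_pos"]+.014*Rt[:,0]
    print("t",round(s["t"],2),"tcp",s["ee_pos"].round(4),"tip world",tip.round(4),"tip stop mm",(1e3*np.array([(tip-F)@xs,(tip-F)@ys,tip[2]])).round(1))
    yh=-Rt[:,1]; print("tool yaw",np.arctan2(-yh[0],yh[1]).round(4),"tilt deg",np.degrees(np.arcsin(Rt[:,0]@xs)).round(2),"side",np.degrees(np.arcsin(Rt[:,0]@ys)).round(2),"open mm",s["opening"]*88,"F",s["contact_force"].round(2))
    return s
E
python3 - <<'E'
from h import *
st(); crop(read_camera("wrist"),0,0,640,480,1,"w1.png"); st()
E
```

```text
t 1.75 tcp [ 0.4496 -0.2987  0.2632] tip world [ 0.4506 -0.2988  0.2492] tip stop mm [-167.1  -10.7  249.2]
tool yaw -0.2033 tilt deg 4.38 side 0.21 open mm 39.67832029215802 F [-0.5   0.59  0.49]
t 1.8 tcp [ 0.4514 -0.2998  0.2661] tip world [ 0.4525 -0.3     0.2521] tip stop mm [-165.   -11.6  252.1]
tool yaw -0.2039 tilt deg 4.69 side 0.11 open mm 39.9798091339611 F [0.02 0.13 0.39]
```

View pics/w1.png

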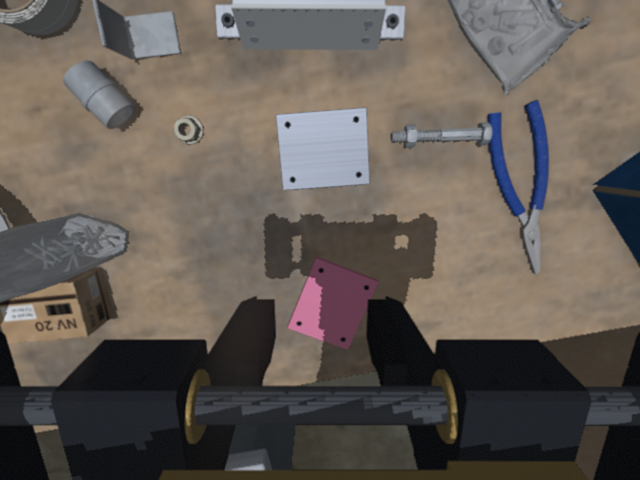

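Run:
```python
from h import *
c=cam("wrist"); t=cam("top")
im=cv2.imread("pics/w1.png")
crop(im,200,0,240,210,3.3,"w1c.png")
def S(q): return [((1e3*(p-F)@xs).round(1),(1e3*(p-F)@ys).round(1)) for p in q]
print("plate",S(unproj(c,[(277,115),(366,108),(370,184),(283,190)],.008)))
print("foot",S(unproj(c,[(237,48),(380,48)],0)))
print("pink w",S(unproj(c,[(318,258),(378,280)],.008)),"pink top",S(unproj(t,[(383,325),(414,347)],.008)))
print("bolt tip",S(unproj(c,[(391,138)],.01)),"nut",S(unproj(c,[(190,133)],0)))
```

```text
plate [(np.float64(-58.8), np.float64(30.3)), (np.float64(-52.2), np.float64(-58.4)), (np.float64(-127.0), np.float64(-64.7)), (np.float64(-133.3), np.float64(26.1))]
foot [(np.float64(4.0), np.float64(68.6)), (np.float64(4.0), np.float64(-71.3))]
pink w [(np.float64(-207.2), np.float64(-10.4)), (np.float64(-232.5), np.float64(-76.9))] pink top [(np.float64(-214.4), np.float64(-4.3)), (np.float64(-240.5), np.float64(-73.1))]
bolt tip [(np.float64(-81.0), np.float64(-84.1))] nut [(np.float64(-75.8), np.float64(121.2))]
```

View pics/w1c.png

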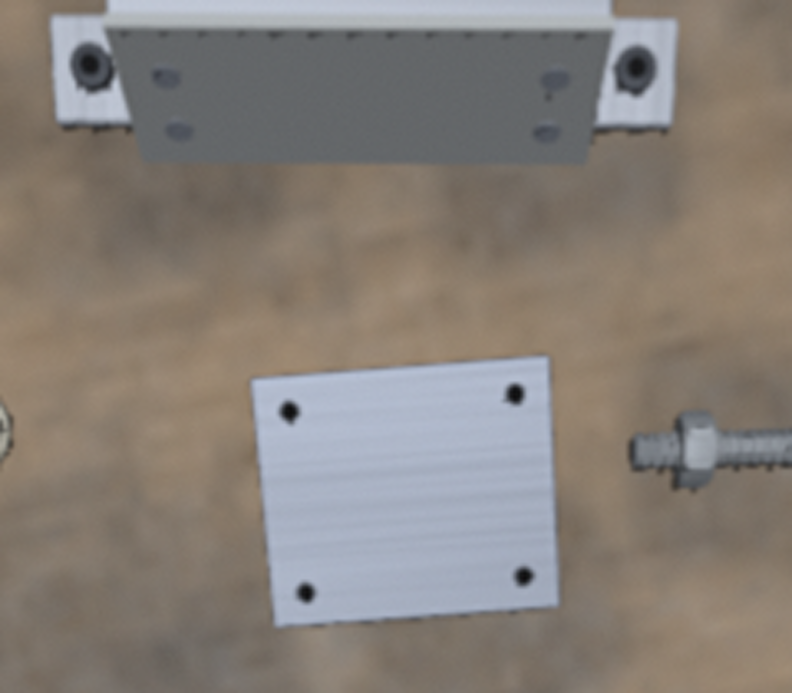

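>>> send_rows --series '[0,0,0,0,0,-4,4,0,0,0,0,0,-4,4,0,0,0,0,0,-4,4,0,0,0,0,0,-4,4,0,0,0,0,0,-4,4,0,0,0,0,0,-3,4,0,0,0,0,0,-1,4,0,0,0,0,0,0,4]'

```text
t: 2.6
ee_pos: [0.4538, -0.3013, 0.0281]
orientation: [3.139, 1.483, -0.207]
contact_force: [-0.4, 0.4, 1.0]
opening: 0.456
```

Run:
```python
from h import *
st()
```

```text
t 2.6 tcp [ 0.4538 -0.3013  0.0281] tip world [ 0.455  -0.3016  0.0142] tip stop mm [-162.3  -12.6   14.2]
tool yaw -0.2043 tilt deg 5.06 side -0.02 open mm 40.09544305691891 F [-0.35  0.42  1.01]
```

>>> send_rows --series '[0,0,0,0,0,-0.7,4,0,0,0,0,0,-0.4,4,0,0,0,0,0,0,4,0,0,0,0,0,0,4]'

```text
t: 3.0
ee_pos: [0.4531, -0.3009, 0.0174]
orientation: [3.14, 1.483, -0.206]
contact_force: [0.1, -0.5, 0.2]
opening: 0.455
```

Run:
```python
from h import *
st()
```

```text
t 3.0 tcp [ 0.4531 -0.3009  0.0174] tip world [ 0.4543 -0.3012  0.0035] tip stop mm [-163.   -12.3    3.5]
tool yaw -0.2042 tilt deg 5.06 side -0.02 open mm 40.06322525470666 F [ 0.06 -0.53  0.16]
```

>>> send_rows --series '[0,0,0,0,0,-0.12,4,0,0,0,0.98,-0.2,0,4,0,0,0,0.6,-0.12,0,4,0,0,0,0.6,-0.12,0,4,0,0,0,0.6,-0.12,0,4,0,0,0,0.6,-0.12,0,4,0,0,0,0.6,-0.12,0,4,0,0,0,0.6,-0.12,0,4]'

```text
t: 3.8
ee_pos: [0.4991, -0.3101, 0.0155]
orientation: [-3.14, 1.484, -0.203]
contact_force: [-1.3, 0.1, 0.6]
opening: 0.452
```

Run:
```python
from h import *
st()
im=read_camera("top");crop(im,320,180,160,120,5,"t2.png")
```

```text
t 3.8 tcp [ 0.4991 -0.3101  0.0155] tip world [ 0.5003 -0.3103  0.0015] tip stop mm [-116.2  -12.     1.5]
tool yaw -0.2042 tilt deg 5.0 side -0.0 open mm 39.77849423935162 F [-1.26  0.11  0.61]
```

View pics/t2.png

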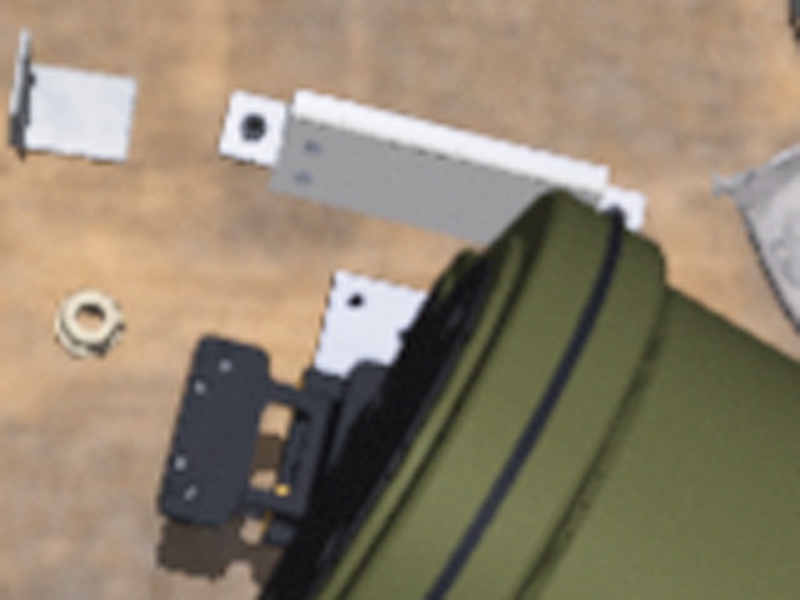

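The plate is sliding forward squarely, with its near-left corner at about crop (340,272).

>>> send_rows --series '[0,0,0,0.5,-0.1,0.03,4,0,0,0,0.5,-0.1,0,4,0,0,0,0.5,-0.1,0,4,0,0,0,0.5,-0.1,0,4,0,0,0,0.4,-0.08,0,4,0,0,0,0,0,0,4]'

```text
t: 4.45
ee_pos: [0.5238, -0.3148, 0.016]
orientation: [-3.141, 1.482, -0.203]
contact_force: [0.4, 0.3, 0.7]
opening: 0.454
```

Run:
```python
from h import *
st()
crop(read_camera("wrist"),0,0,640,480,1,"w3.png")
im=read_camera("side");crop(im,280,250,160,120,5,"s3.png")
```

```text
t 4.45 tcp [ 0.5238 -0.3148  0.016 ] tip world [ 0.525  -0.3151  0.002 ] tip stop mm [-91.  -11.7   2. ]
tool yaw -0.2037 tilt deg 5.1 side -0.0 open mm 39.93320394483711 F [0.39 0.34 0.66]
```

View pics/w3.png

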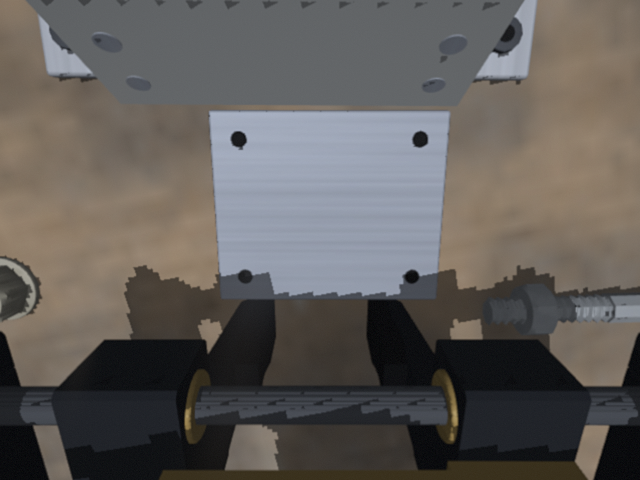

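View pics/s3.png

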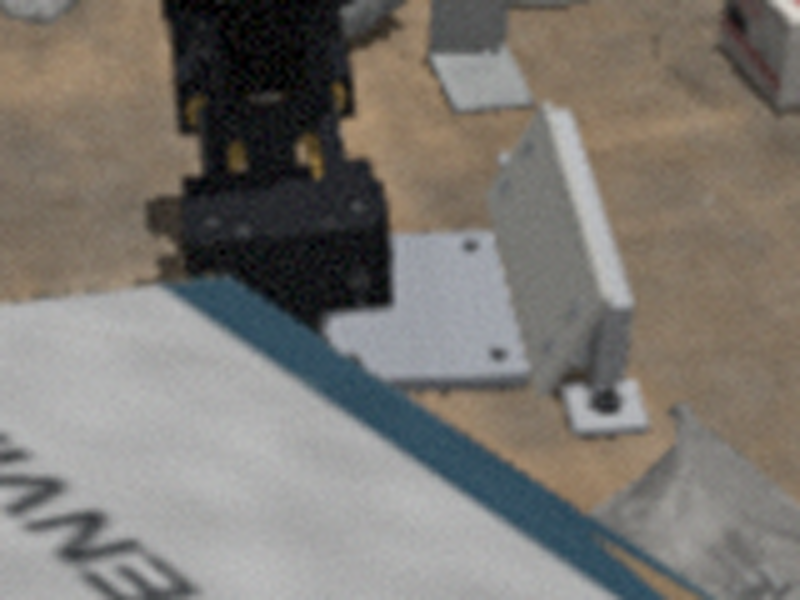

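The wrist view shows the plate square to the stop, about 5 mm short of the foot (plate edge at row 110, foot at row 105). It sits within the stop's width (columns 210–448 against 122–457). Next is the climb.

>>> send_rows --series '[0,0,0,0.5,-0.1,0,4,0,0,0,0.5,-0.1,0,4,0,0,0,0.5,-0.1,0,4,0,0,0,0.5,-0.1,0,4,0,0,0,0.5,-0.1,0,4,0,0,0,0,0,0,4]'

```text
t: 5.15
ee_pos: [0.5452, -0.3196, 0.0155]
orientation: [-3.141, 1.488, -0.204]
contact_force: [-1.3, -0.1, -1.5]
opening: 0.457
```

Run:
```python
from h import *
st()
im=read_camera("side");crop(im,280,250,160,120,5,"s4.png")
```

```text
t 5.15 tcp [ 0.5452 -0.3196  0.0155] tip world [ 0.5463 -0.3199  0.0016] tip stop mm [-69.2 -12.1   1.6]
tool yaw -0.205 tilt deg 4.73 side -0.01 open mm 40.19785038549788 F [-1.31 -0.11 -1.49]
```

View pics/s4.png

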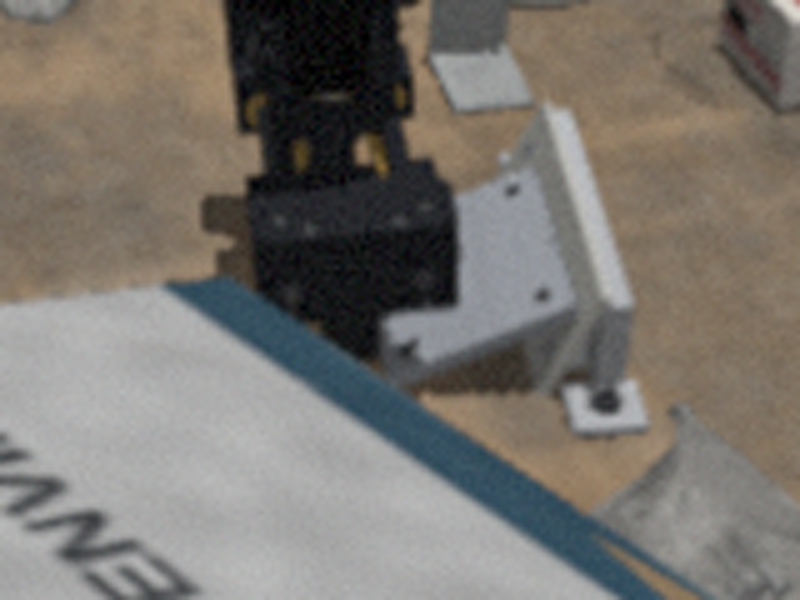

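The leading edge is climbing nicely and the plate is at about 25°.

>>> send_rows --series '[0,0,0,0.5,-0.1,0,4,0,0,0,0.5,-0.1,0,4,0,0,0,0.5,-0.1,0,4,0,0,0,0.5,-0.1,0,4,0,0,0,0.5,-0.1,0,4,0,0,0,0.3,-0.06,0,4,0,0,0,0,0,0,4]'

```text
t: 5.9
ee_pos: [0.5766, -0.3254, 0.016]
orientation: [-3.141, 1.482, -0.203]
contact_force: [-0.5, 0.2, -0.0]
opening: 0.456
```

Run:
```python
from h import *
st()
im=read_camera("side");crop(im,280,250,160,120,5,"s5.png")
```

```text
t 5.9 tcp [ 0.5766 -0.3254  0.016 ] tip world [ 0.5778 -0.3256  0.0021] tip stop mm [-37.2 -11.3   2.1]
tool yaw -0.2038 tilt deg 5.08 side 0.0 open mm 40.13634413449056 F [-0.46  0.2  -0.03]
```

View pics/s5.png

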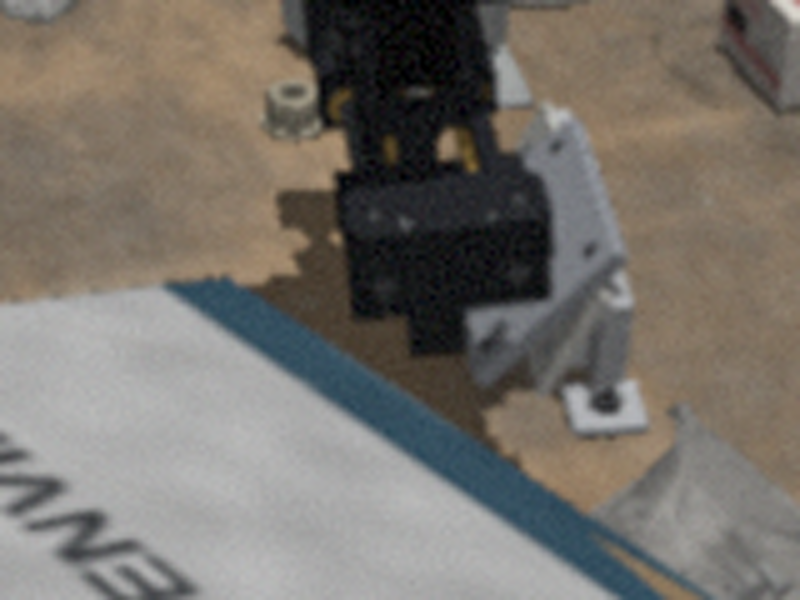

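>>> send_rows --series '[0,0,0,0.4,-0.08,0,4,0,0,0,0.4,-0.08,0,4,0,0,0,0.4,-0.08,0,4,0,0,0,0,0,0,4]'

```text
t: 6.35
ee_pos: [0.5886, -0.3277, 0.0159]
orientation: [-3.14, 1.482, -0.202]
contact_force: [-0.4, 0.1, -0.1]
opening: 0.456
```

Run:
```python
from h import *
st()
im=read_camera("side");crop(im,280,250,160,120,5,"s6.png")
```

```text
t 6.35 tcp [ 0.5886 -0.3277  0.0159] tip world [ 0.5898 -0.328   0.002 ] tip stop mm [-24.9 -11.3   2. ]
tool yaw -0.2038 tilt deg 5.08 side 0.0 open mm 40.13564272523928 F [-0.41  0.13 -0.14]
```

View pics/s6.png

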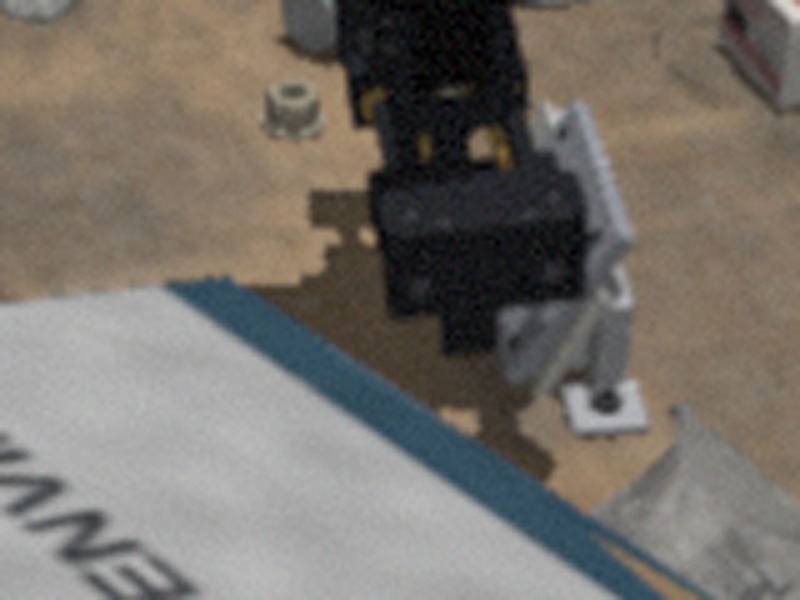

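>>> send_rows --series '[0,0,0,0.25,-0.05,0,4,0,0,0,0.25,-0.05,0,4,0,0,0,0,0,0,4]'

```text
t: 6.7
ee_pos: [0.593, -0.3287, 0.0158]
orientation: [-3.139, 1.483, -0.202]
contact_force: [-0.7, 0.1, -0.6]
opening: 0.455
```

Run:
```python
from h import *
st()
crop(read_camera("wrist"),0,0,640,480,1,"w7.png")
im=read_camera("side");crop(im,280,250,160,120,5,"s7.png")
```

```text
t 6.7 tcp [ 0.593  -0.3287  0.0158] tip world [ 0.5942 -0.3289  0.0019] tip stop mm [-20.5 -11.3   1.9]
tool yaw -0.204 tilt deg 5.02 side 0.01 open mm 40.05030887860431 F [-0.67  0.1  -0.59]
```

View pics/s7.png

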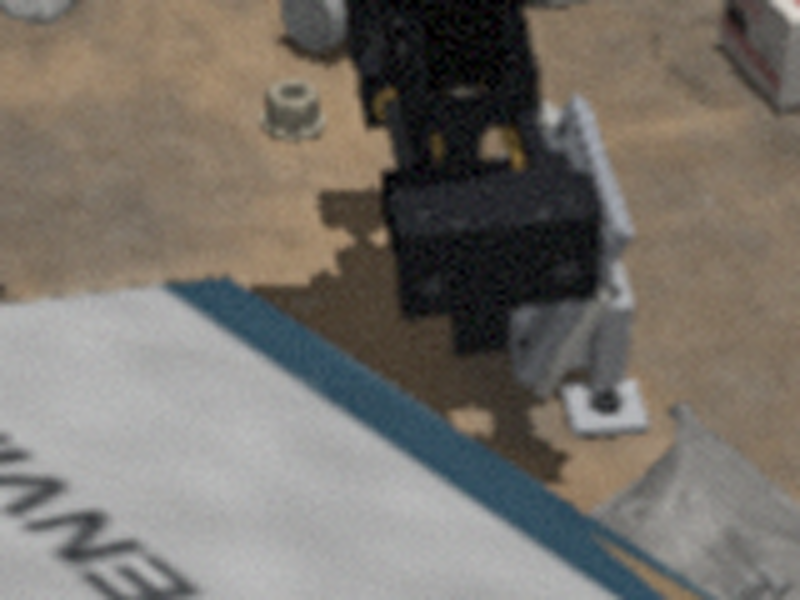

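View pics/w7.png

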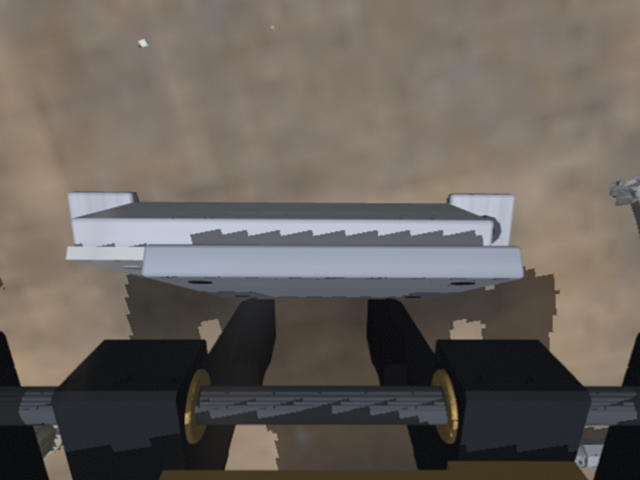

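The side view shows the plate leaning at about 60°. The wrist view shows it square to the stop with its top edge over the strip (rows 245–278). A few millimetres are left.

>>> send_rows --series '[0,0,0,0.2,-0.04,0,4,0,0,0,0,0,0,4]'

```text
t: 7.0
ee_pos: [0.5936, -0.3289, 0.0156]
orientation: [-3.138, 1.486, -0.2]
contact_force: [-4.0, 1.5, 2.0]
opening: 0.461
```

>>> send_rows --series '[0,0,0,0.15,-0.03,0,4,0,0,0,0,0,0,4]'

```text
t: 7.2
ee_pos: [0.5938, -0.329, 0.0155]
orientation: [-3.135, 1.488, -0.198]
contact_force: [-6.2, 1.4, 3.9]
opening: 0.454
```

Run:
```python
from h import *
st()
im=read_camera("side");crop(im,280,250,160,120,5,"s8.png")
```

```text
t 7.2 tcp [ 0.5938 -0.329   0.0155] tip world [ 0.595  -0.3292  0.0015] tip stop mm [-19.6 -11.4   1.5]
tool yaw -0.2045 tilt deg 4.72 side 0.02 open mm 39.995486839591244 F [-6.16  1.37  3.9 ]
```

View pics/s8.png

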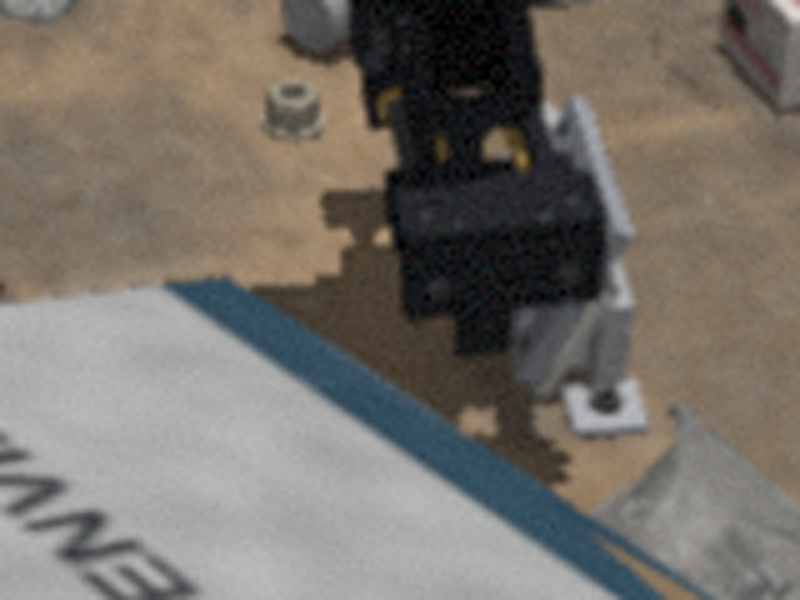

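Force has risen to 6 N, so the plate is seated on the slope. Backing off.

>>> send_rows --series '[0,0,0,-0.4,0.08,0,4,0,0,0,-1,0.2,0,4,0,0,0,-2,0.4,0,4,0,0,0,-3,0.6,0,4,0,0,0,0,0,4,2,0,0,0,0,0,4.5,0,0,0,0,0,0,4.5,0,0,0,0,0,0,0,0]'

```text
t: 8.05
ee_pos: [0.5374, -0.3191, 0.1528]
orientation: [3.105, 1.468, -0.24]
contact_force: [0.7, -0.8, 0.3]
opening: 0.113
```

Run:
```python
from h import *
st()
crop(read_camera("wrist"),0,0,640,480,1,"w9.png")
im=read_camera("side");crop(im,280,250,160,120,5,"s9.png")
```

```text
t 8.05 tcp [ 0.5374 -0.3191  0.1528] tip world [ 0.5388 -0.3194  0.1389] tip stop mm [-76.6 -13.1 138.9]
tool yaw -0.2043 tilt deg 5.9 side -0.22 open mm 9.915926506434927 F [ 0.74 -0.84  0.29]
```

View pics/s9.png

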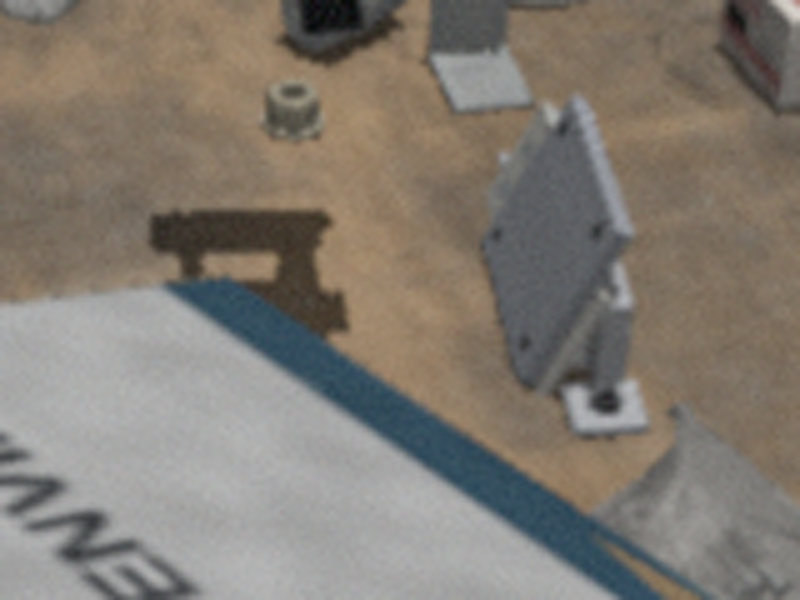

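View pics/w9.png

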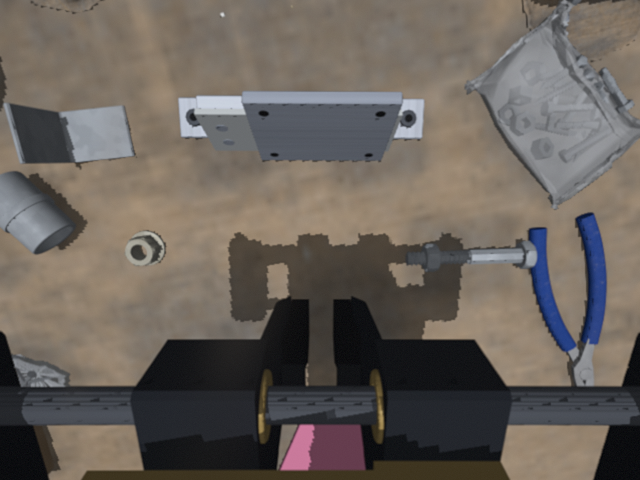

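Run:
```python
from h import *
s=cam("side"); t=cam("top")
def S(q): return [(1e3*np.array([(p-F)@xs,(p-F)@ys])).round(0) for p in q]
print("cup base side",S(unproj(s,[(490,368),(468,368),(515,368)],0)), "base top",S(unproj(t,[(492,188),(480,180)],0)))
for h in (.1,.13,.16): print(h,S(unproj(t,[(522,150),(497,150),(548,150)],h)),S(unproj(s,[(504,295),(472,290),(536,290)],h)))
print("box",S(unproj(t,[(350,135)],.04)),"clip",S(unproj(t,[(427,160)],.01)))
```

```text
cup base side [array([ 154., -179.]), array([ 116., -175.]), array([ 197., -183.])] base top [array([ 124., -164.]), array([ 135., -136.])]
0.1 [array([ 175., -179.]), array([ 163., -132.]), array([ 187., -227.])] [array([ 185., -110.]), array([134., -91.]), array([ 248., -100.])]
0.13 [array([ 160., -169.]), array([ 148., -124.]), array([ 172., -216.])] [array([ 163., -150.]), array([ 115., -133.]), array([ 222., -141.])]
0.16 [array([ 145., -160.]), array([ 134., -116.]), array([ 157., -205.])] [array([ 140., -190.]), array([  96., -174.]), array([ 196., -182.])]
box [array([147., 155.])] clip [array([146., -16.])]
```

The plate is leaning flat on the slope and staying put. Next I'll go over it and descend behind.

>>> send_rows --series '[1,4.9,0,1.5,-0.26,0,0,0,0,0,3.4,-0.56,0,0,0,0,0,3.4,-0.56,0,0,0,0,0,3.4,-0.56,0,0,0,0,0,2,-0.33,0,0,0,0,0,0,0,0,0,0,0,0,0,0,0,0]'

```text
t: 8.85
ee_pos: [0.6681, -0.3388, 0.1437]
orientation: [-0.117, 1.568, 2.821]
contact_force: [0.1, -0.7, -0.7]
opening: 0.005
```

Run:
```python
from h import *
st()
im=read_camera("side");crop(im,240,180,240,180,3.3,"s10.png")
```

```text
t 8.85 tcp [ 0.6681 -0.3388  0.1437] tip world [ 0.668  -0.3388  0.1297] tip stop mm [ 53.9  -6.  129.7]
tool yaw -0.2037 tilt deg -0.17 side 0.02 open mm 0.3972025347146771 F [ 0.08 -0.72 -0.75]
```

View pics/s10.png

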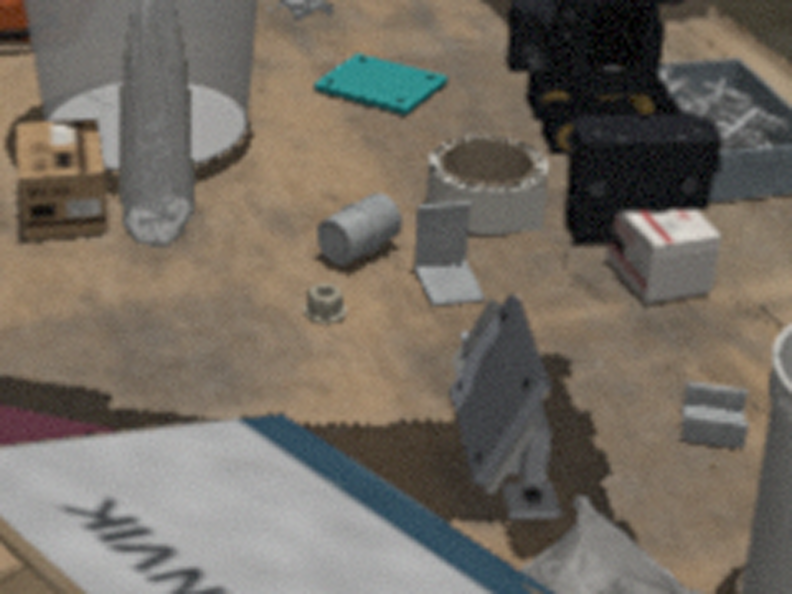

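>>> send_rows --series '[0,0,0,0.5,-0.1,-2,0,0,0,0,0,0,-2.5,0,0,0,0,0,0,-2,0,0,0,0,0,0,-0.8,0,0,0,0,0,0,0,0,0,0,0,0,0,0,0]'

```text
t: 9.5
ee_pos: [0.6743, -0.3406, 0.0733]
orientation: [2.748, 1.57, -0.597]
contact_force: [0.9, 0.1, 0.2]
opening: 0.009
```

Run:
```python
from h import *
st()
im=read_camera("side");crop(im,280,210,160,120,5,"s11.png")
```

```text
t 9.5 tcp [ 0.6743 -0.3406  0.0733] tip world [ 0.6743 -0.3406  0.0593] tip stop mm [60.4 -6.6 59.3]
tool yaw -0.2043 tilt deg 0.05 side -0.02 open mm 0.7770040106868636 F [0.92 0.12 0.2 ]
```

View pics/s11.png

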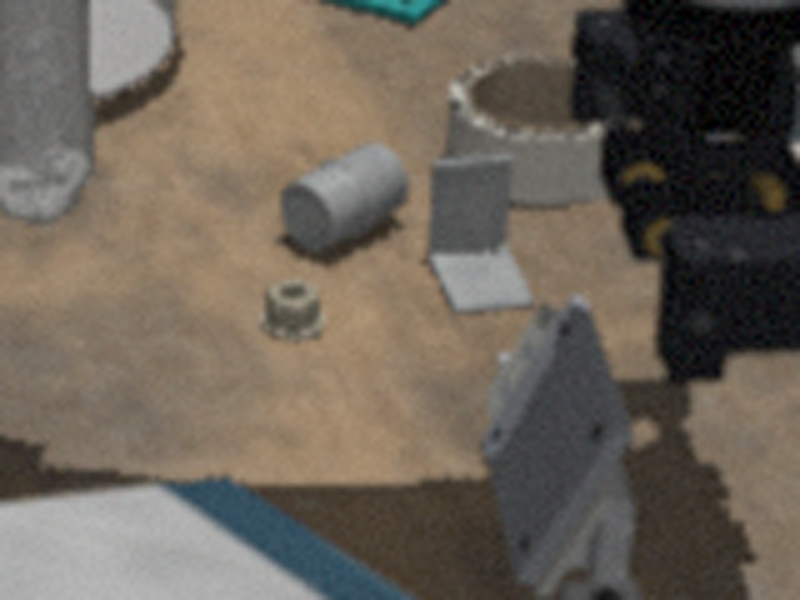

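>>> send_rows --series '[0,0,0,-0.12,-0.6,-0.4,0,0,0,0,-0.6,0.12,0,0,0,0,0,-0.6,0.12,0,0,0,0,0,-0.5,0.1,0,0,0,0,0,-0.5,0.1,0,0,0,0,0,-0.5,0.1,0,0,0,0,0,-0.5,0.1,0,0,0,0,0,0,0,0,0]'

```text
t: 10.35
ee_pos: [0.64, -0.3399, 0.0688]
orientation: [0.131, 1.57, 3.068]
contact_force: [-0.4, 0.3, 0.3]
opening: 0.006
```

Run:
```python
from h import *
st()
im=read_camera("side");crop(im,280,230,160,120,5,"s12.png")
```

```text
t 10.35 tcp [ 0.64   -0.3399  0.0688] tip world [ 0.6399 -0.3398  0.0548] tip stop mm [ 26.6 -12.8  54.8]
tool yaw -0.2043 tilt deg -0.07 side -0.01 open mm 0.49447845186953765 F [-0.4   0.28  0.35]
```

View pics/s12.png

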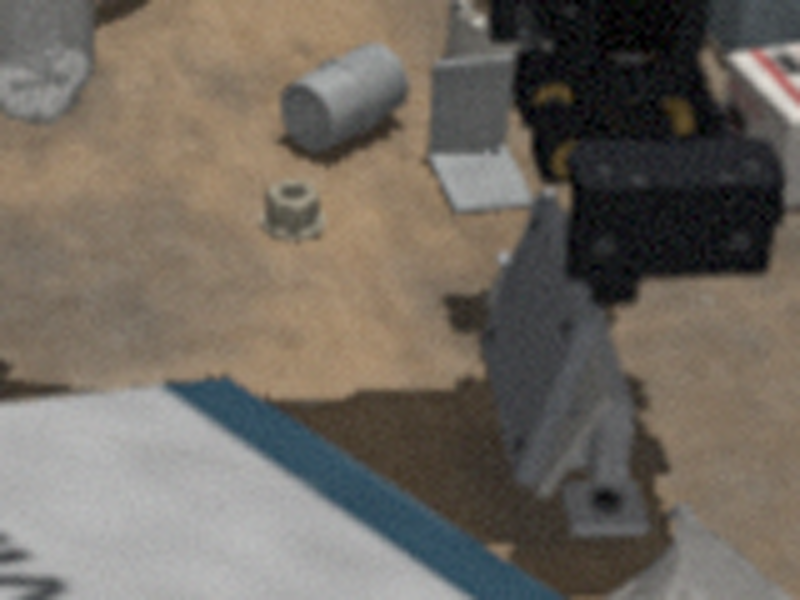

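The plate is tipping up about its lower edge with the foot holding, at about 77°. Continuing.

>>> send_rows --series '[0,0,0,-0.5,0.1,0,0,0,0,0,-0.5,0.1,0,0,0,0,0,-0.5,0.1,0,0,0,0,0,-0.4,0.08,0,0,0,0,0,0,0,0,0]'

```text
t: 10.9
ee_pos: [0.621, -0.3361, 0.0688]
orientation: [0.169, 1.57, 3.106]
contact_force: [-0.1, 0.2, 0.9]
opening: 0.002
```

Run:
```python
from h import *
st()
im=read_camera("side");crop(im,280,230,160,120,5,"s13.png")
```

```text
t 10.9 tcp [ 0.621  -0.3361  0.0688] tip world [ 0.621  -0.3361  0.0548] tip stop mm [  7.3 -12.9  54.8]
tool yaw -0.2044 tilt deg -0.06 side -0.01 open mm 0.18745474033687676 F [-0.06  0.25  0.92]
```

View pics/s13.png

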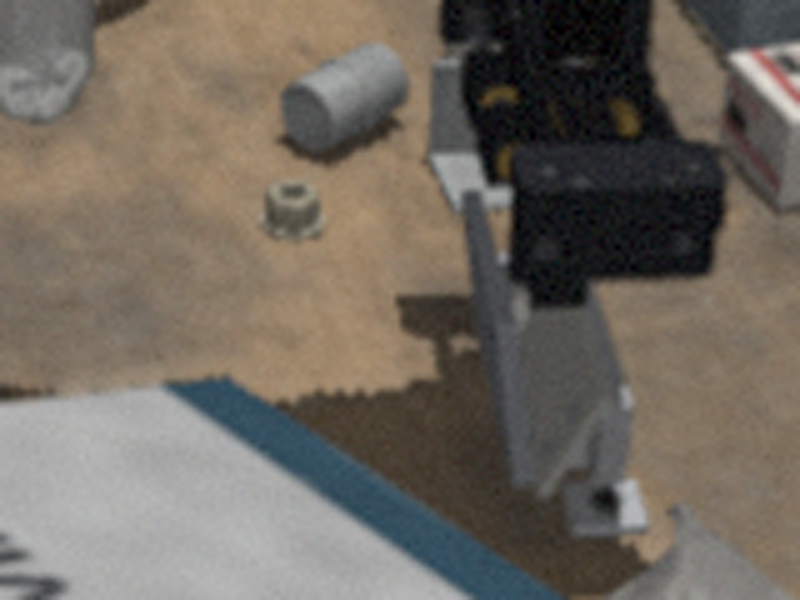

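>>> send_rows --series '[0,0,0,-0.5,0.1,0,0,0,0,0,-0.5,0.1,0,0,0,0,0,-0.5,0.1,0,0,0,0,0,-0.5,0.1,0,0,0,0,0,0,0,0,0,0,0,0,0,0,0,0]'

```text
t: 11.55
ee_pos: [0.6019, -0.3321, 0.069]
orientation: [2.781, 1.571, -0.565]
contact_force: [0.3, -0.3, 0.0]
opening: 0.004
```

Run:
```python
from h import *
st()
im=read_camera("side");crop(im,280,230,160,120,5,"s14.png")
```

```text
t 11.55 tcp [ 0.6019 -0.3321  0.069 ] tip world [ 0.6019 -0.3321  0.055 ] tip stop mm [-12.2 -12.8  55. ]
tool yaw -0.2041 tilt deg 0.01 side -0.01 open mm 0.37138152590322226 F [ 0.35 -0.26  0.  ]
```

View pics/s14.png

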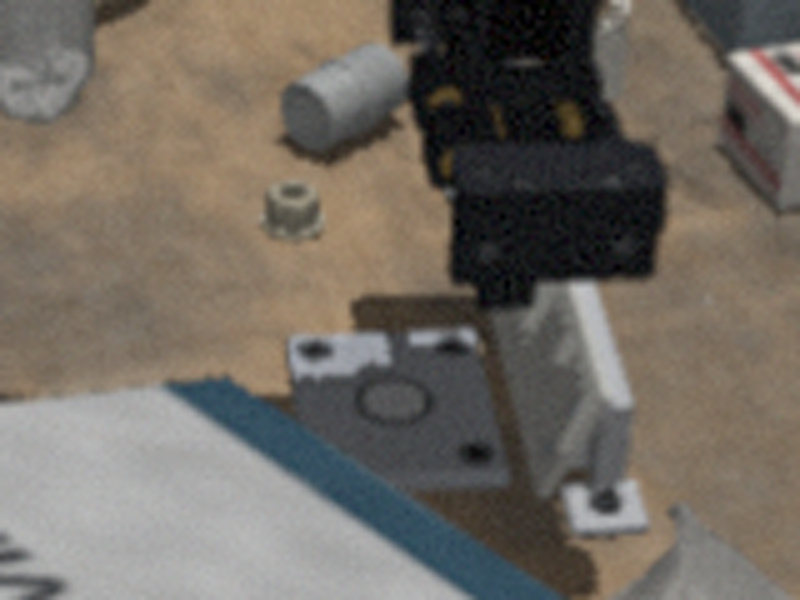

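The plate has fallen flat, countersunk side up. I'll raise the arm clear and check.

>>> send_rows --series '[0,0,0,0,0,4,0,0,0,0,0,0,4.5,0,0,0,0,0,0,4.5,0,0,0,0,-4,1,2,0,0,0,0,-4.5,1,0,0,0,0,0,-4.5,1,0,0,0,0,0,0,0,0,0,0,0,0,0,0,0,0]'

```text
t: 12.4
ee_pos: [0.4714, -0.3022, 0.2193]
orientation: [2.456, 1.57, -0.891]
contact_force: [1.1, -0.2, 0.5]
opening: 0.005
```

Run:
```python
from h import *
st()
crop(read_camera("wrist"),0,0,640,480,1,"w15.png")
cv2.imwrite("pics/t15.png",read_camera("top"))
```

```text
t 12.4 tcp [ 0.4714 -0.3022  0.2193] tip world [ 0.4714 -0.3022  0.2053] tip stop mm [-146.1   -9.9  205.3]
tool yaw -0.2048 tilt deg 0.02 side -0.02 open mm 0.4130814285744795 F [ 1.14 -0.17  0.5 ]
```

View pics/w15.png

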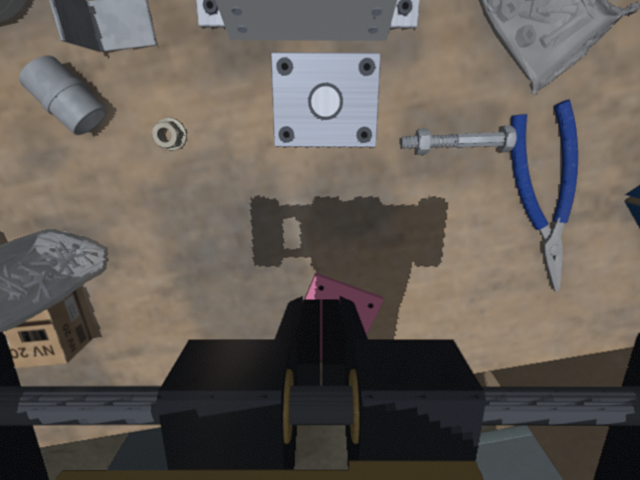

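View pics/t15.png

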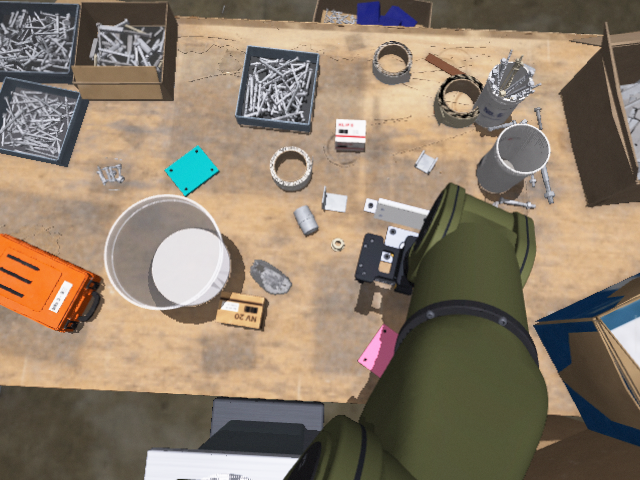

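The wrist view shows the plate flat and square in front of the stop, countersunk side up (columns 272–380, rows 53–147). The nut, bracket and clip are at the same top-view pixels as at the start. The bolt is hidden by the arm in the top view, but the wrist view shows it where it was.

Run:
```python
from h import *
def S(q): return [(1e3*np.array([(p-F)@xs,(p-F)@ys])).round(0) for p in q]
c=cam("wrist");print(S(unproj(c,[(272,53),(380,53),(380,147),(275,147)],.008)),"bolt",S(unproj(c,[(400,142)],.01)))
print(bot.sign_off())
```

```text
[array([-9., 28.]), array([ -9., -61.]), array([-84., -65.]), array([-84.,  28.])] bolt [array([-79., -81.])]
the job is handed in; nothing more can be done
None
```

The plate is turned over. It lies flat on the bench with its countersunk side up, square to the stop and about 9 mm in front of the foot of the slope. The job is handed in, and the robot's clock read about 12.5 s.

- **How it went:** I pushed the plate along the bench with two spread fingertips until it leaned flat on the slope, then let go, and it stayed there. I then went over it and pushed its top edge back from behind with closed fingers until it fell over towards its starting side. The largest contact force I read was about 8 N, when the plate seated on the slope.
- **Last checks:** The wrist and side pictures show the countersinks and the large round mark facing up. The nut, bracket and clip are at the same pixels as at the start. The arm hid the bolt in the last top view, but the wrist camera puts its tip within about 4 mm of where it started, which is within the measuring error.
- **Disagreement:** The wrist and top cameras differed by about 3–4 mm on positions, close to their stated calibration. This did not affect the result.

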